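Prop open the darkroom accessory chest

TASK

Open the grey accessory chest with its prop: take the red grip of the steel prop rod on the chest's side, swing the rod up out of its clip so that it lifts the blue lid, and carry it on until the white nose sits in the yellow-marked slot of the lid. Let go, leaving the lid held open by the rod alone, and do not disturb the beaker, the timer or the dropper bottle.

Things in the scene. Friction and masses are not known exactly. Their poses are not given: they have to be found in the camera images.
- chest: Grey chest fixed to the worktop, 260 (x) x 200 (y) x 115 mm, with a flat blue lid hinged along its far (+x) top edge. Origin: centre of its underside; z up. The prop rod lies along its -y side, within y = -136 mm. In this frame the prop's pivot axis is parallel to y through x -125, z 85 mm; the lid's hinge axis is parallel to y through x 125, z 115 mm.
- prop (a joint): Angle of the prop, rad. 0: lies level in its open-topped clip, free end to the chest's +x; grows as that end swings up and back, limit 1.4. Turns easily, falls back if let go. From about 0.1 the nose slides along under the strip on the lid's edge, raising the lid (up to 15 N); near 0.96 the lid drops 12 mm onto the nose, which then lies in the slot at 0.94 to 1.03, stopped by the slot's front end.
- lid (a joint): Opening angle of the lid, rad. 0: shut; about 0.7 when propped in the slot. About 0.4 kg, no spring: it falls shut if the prop is not in the slot.
- prop_grip (a point): Centre of the red round grip at the prop's free end: a level bar 16 mm thick, 64 mm long, with a 20 mm end collar, along the chest's y, sticking out sideways from the rod; 180 mm from the pivot axis, at y = -187 mm of the chest. Take it from above with fingers on its +x and -x sides; it may turn between the fingers as the rod swings.
- prop_nose (a point): Centre of the white nylon nose on the same cross-pin as the red grip but on the chest's side of the rod: 12 mm diameter, 79 mm from the grip's centre, on the same axis; 180 mm from the pivot axis.
- lid_slot (a point): Where the nose's centre lies when it sits in the slot: the slot is a notch open downwards, 28 mm long and 14 mm deep, in the steel strip along the lid's -y edge under the yellow mark. It moves with the lid, 195 mm from the lid hinge axis.
- beaker: White plastic beaker, 71 mm wide, 88 mm high, loose bystander. Origin: centre of its underside.
- stop_clock: Small white countdown timer, 44 x 66 x 69 mm, loose bystander beside the beaker and dropper bottle (another, fixed, stands far off). Origin: centre of its underside.
- dropper_bottle: White dropper bottle with a red tip, 42 mm wide, 113 mm high, loose bystander. Origin: centre of its underside.

How it is judged:
At the end, for the whole second after the job is handed in: The nose of the prop is in the lid's slot (centres within 13 mm), the lid is held open by more than 0.55 rad and is at rest (distance between prop_nose and lid_slot below 0.013 m and value of joint lid above 0.55 rad and velocity of joint lid between -0.1 and 0.1 rad/s); the robot touches nothing.
It fails at once if the beaker is moved by more than 30 mm (distance of beaker from where it was at the start of the episode above 0.03 m).
It fails at once if the timer is moved by more than 30 mm (distance of stop_clock from where it was at the start of the episode above 0.03 m).
It fails at once if the dropper bottle is moved by more than 30 mm (distance of dropper_bottle from where it was at the start of the episode above 0.03 m).
It also fails if it takes over 40 s, if anything falls off the work surface, if the arm or the gripper's body presses on something with over 40 N, if the wrist force passes 120 N, or if a joint passes its speed limit or range.

ROBOT

A 6-joint arm with a two-finger parallel gripper is mounted at the origin on the work surface; the furniture and walls round the work are solid. World frame = base frame: x ahead of the robot, y to its left, z up, the work surface at z = 0. Lengths are in m, angles in rad, forces in N, time in s.
With the tool pointing down it reaches from about 0.325 to 0.9 m from the base axis. Payload 6.1 kg.
Tool frame: the origin (TCP) lies at the very end of the fingers, on their centre line; the grasp point (between the pads) lies behind it (manip.pinch_z is the z of the grasp point in the tool frame, in m); z points along the fingers, y is the line along which they close (so a half turn about z gives the same grasp; the last joint's range is limited). The gripper opens to 85 mm and grips with 20 to 120 N. Pads are 22 mm wide; open, the fingers measure 114 mm over their backs; the gripper's body (76 mm by 85 mm) begins 54 mm behind the grasp point. The pads swing forward as they close: fully open they stand 13 mm farther back than shut.
Start: joints at [1.181, 0.22, 1.526, -0, 1.395, -0.126], TCP at [0.163, 0.603, 0.231] pointing down, gripper open.
Joint ranges: [-2.98, 2.98], [-0.91, 2.08], [0.09, 2.57], [-1.24, 4.39], [0.2, 2.65], [-2.68, 2.68]. Speed limits (rad/s): [2.57, 2.57, 3.01, 3.14, 3.14, 3.14].

INTERFACE

Orientations are given as a rotation vector (axis times angle).
In Python, from station import manip, capture, calibration gives the robot as it stands.
- The arm moves only by the tool carry_out, never from a script. Its argument "motion" is a list that holds one entry, the list of rows, each a list of 7 numbers: the shift along the tool's x, y, z in m, then the turn, a rotation vector about the tool's x, y, z in rad, then the closure, from -1 (fully open) to 1 (shut). A call has 1 to 5 rows; each row shifts and turns the commanded pose from where the row before left it, along the tool's axes as they then stand; what a row does not reach is not made up. A row lasts 1/8 s, in which the tool goes at most 62.5 mm and 10.7 degrees, less where a joint would pass 70% of its speed; a pose out of reach is approached as far as the arm can. A call with a gripper value outside its range is refused whole. The fingers move at their own pace and stop on an object; "squeeze" is the grip in N (left out, the last holds). Time passes only in rows, so rows that do not move let the fingers close. It gives the time, the measured TCP pose, the force, the opening and the grip force at its end, in the units of the state.
- manip.get_obs(): the state, without advancing time (a new reading comes with each control period).
- capture(name): name is "scene" or "top" or "wrist"; returns (picture, depth): 480x640x3 uint8, red, green, blue; 480x640 float32, m along the optical axis (not along the pixel's ray), 0 where there is no reading.
- calibration(name): a dict with "camera_matrix" (3x3 intrinsics, pixels), "R" (3x3) and "t" (3): a world point X has camera coordinates R X + t; the wrist camera has in their place "hand_eye" (4x4, takes a point from camera to tool coordinates, whose origin is the TCP and whose axes are the flange's). Camera axes: x right, y down, z forward; pixel columns grow to the right and rows downward; lengths in m; the calibration is good to about 2 mm. The wrist camera is an equidistant fisheye: a pixel r from the principal point sees the ray r / f radians off the axis. A picture is of the moment at which its call begins: read the wrist's pose just before it. calibration takes no time and is no camera call.
- manip.sign_off(): hands the job in; it is judged then, once.
The state is a dict: "time_s": time; "qpos": joint angles; "joint_velocities": joint speeds; "joint_efforts": joint torques, N m; "eef_pos": TCP position; "tool_rot": TCP orientation; "ft_force": force on the tool from outside, world axes, zero at the start; "torque": the same for the moment, N m; "gripper_width": finger opening in m; "grip_force": force on a finger pad.
Only numpy, scipy, OpenCV 4.12 (cv2) and the standard library are available. Lean on these libraries where they do the work, as an engineer would, in place of code of your own. Each camera call takes 0.05 s, during which the arm holds its last target. There are 200 camera calls.

## Working session

There is one attempt and no reset: what is moved stays moved. The work goes in short steps, Python scripts to look and compute and a tool call to move; the robot and the scene stay as the last step left them, time stands still between calls to the robot, and variables do not carry over. Pictures are saved under pics/ and viewed, at most 10 in all, crops included, and the job is handed in when it is done.

Besides the shell and the picture viewer there is one more tool, called after "Call:" by a JSON object that holds its "name" and its "arguments", one argument or row to a line. carry_out: Moves the arm, as the interface text tells. Its arguments: {"type":"object","properties":{"motion":{"type":"array","items":{"type":"array","items":{"type":"array","items":{"type":"number"}}}},"squeeze":{"type":"number"}},"required":["motion"]}

```bash
mkdir -p pics; ls; python3 - <<'E'
from station import manip,capture,calibration
import cv2,numpy as np
o=manip.get_obs();print({k:np.round(v,3) for k,v in o.items()},manip.pinch_z)
a,da=capture("scene");b,db=capture("top")
np.savez("v0.npz",a=a,da=da,b=b,db=db)
cv2.imwrite("pics/scene0.png",a[:,:,::-1]);cv2.imwrite("pics/top0.png",b[:,:,::-1])
for n in("scene","top","wrist"):print(n,calibration(n))
E
```

```text
pics
{'time_s': np.float64(0.0), 'qpos': array([ 1.181,  0.221,  1.528,  0.   ,  1.395, -0.126]), 'joint_velocities': array([ 0.   , -0.002, -0.001,  0.   , -0.001, -0.001]), 'joint_efforts': array([-0.0000e+00, -4.9691e+01, -3.8939e+01, -0.0000e+00,  1.1000e-02,
       -0.0000e+00]), 'eef_pos': array([0.163, 0.603, 0.23 ]), 'tool_rot': array([-4.130e-01, -3.114e+00,  3.000e-03]), 'ft_force': array([ 0.001, -0.682,  0.636]), 'torque': array([-0.024, -0.041,  0.065]), 'grip_force': np.float64(0.0), 'gripper_width': np.float64(0.085)} -0.0187
scene {'camera_matrix': array([[467.39148911,   0.        , 317.40835398],
       [  0.        , 467.39148911, 240.53190518],
       [  0.        ,   0.        ,   1.        ]]), 'R': array([[-0.64597649, -0.76335661, -0.00102966],
       [-0.50935391,  0.43203527, -0.74424736],
       [ 0.56857099, -0.48024184, -0.6679033 ]]), 't': array([0.33854756, 0.37730244, 0.58393476])}
top {'camera_matrix': array([[519.62196108,   0.        , 318.0274137 ],
       [  0.        , 519.62196108, 239.86771886],
       [  0.        ,   0.        ,   1.        ]]), 'R': array([[ 0.01772302, -0.99942306, -0.02897307],
       [-0.99355867, -0.01436041, -0.11240528],
       [ 0.11192437,  0.0307786 , -0.99323996]]), 't': array([-0.00989037,  0.55445022,  1.10695491])}
wrist {'camera_matrix': array([[371.64829954,   0.        , 318.80724146],
       [  0.        , 371.64829954, 246.64779971],
       [  0.        ,   0.        ,   1.        ]]), 'hand_eye': array([[-1.42830033e-03, -9.50404996e-01, -3.11011741e-01,
         7.92828339e-02],
       [ 9.99998502e-01, -1.05327976e-03, -1.37376112e-03,
         1.90904775e-03],
       [ 9.78047060e-04, -3.11013237e-01,  9.50405077e-01,
        -1.42317559e-01],
       [ 0.00000000e+00,  0.00000000e+00,  0.00000000e+00,
         1.00000000e+00]])}
```

View pics/scene0.png

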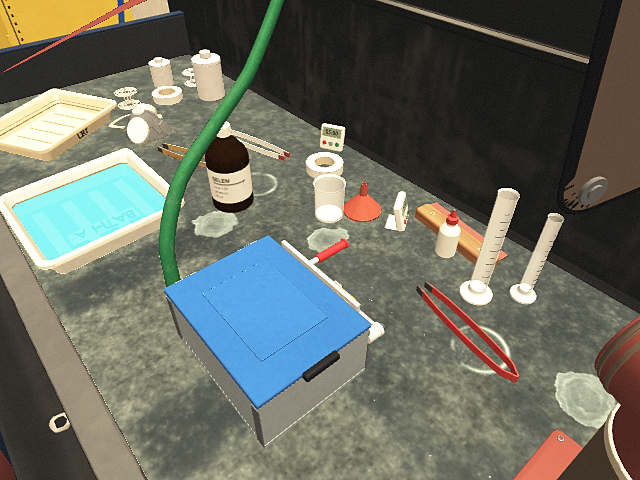

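View pics/top0.png

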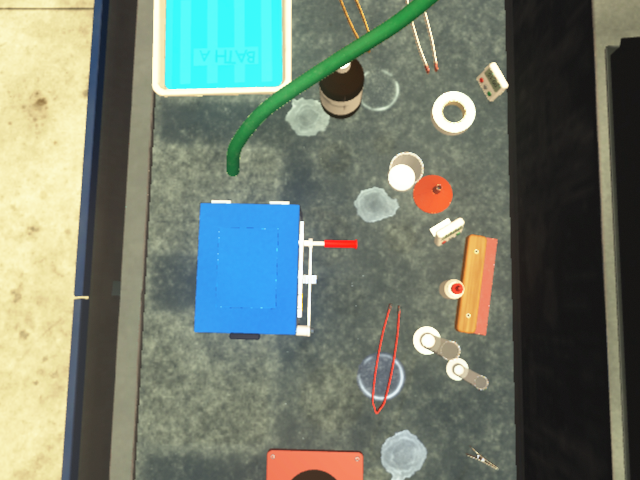

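The scene view shows the chest with its blue lid (corners about (270,237), (168,290), (262,403), (368,325)), the red grip at (332,250), and the beaker (329,198), timer (401,211) and dropper (448,235) beyond it. The top view puts the grip at (341,244) and the lid at about (200–300, 203–333), with the bystanders right of and above the grip.

```bash
cat > h.py <<'E'
import cv2,numpy as np
from station import calibration
def ray(n,uv):
    c=calibration(n);K,R,t=map(np.array,(c["camera_matrix"],c["R"],c["t"]))
    d=R.T@np.linalg.solve(K,[*uv,1]);return -R.T@t,d
def plane(n,uv,z):
    o,d=ray(n,uv);return o+d*(z-o[2])/d[2]
def dep(n,uv,z):
    o,d=ray(n,uv);return o+d*z
def tri(a,b):
    (o1,d1),(o2,d2)=ray(*a),ray(*b)
    s=np.linalg.lstsq(np.c_[d1,-d2],o2-o1,rcond=None)[0]
    p,q=o1+d1*s[0],o2+d2*s[1];return (p+q)/2,np.linalg.norm(p-q)
def red(img,box):
    h=cv2.cvtColor(img,cv2.COLOR_RGB2HSV);m=cv2.inRange(h,(0,150,90),(8,255,255))|cv2.inRange(h,(172,150,90),(180,255,255))
    k=np.zeros_like(m);u0,v0,u1,v1=box;k[v0:v1,u0:u1]=m[v0:v1,u0:u1];return k
E
python3 - <<'E'
from h import *
v=np.load("v0.npz");np.set_printoptions(precision=4,suppress=True)
C={}
for n,k,box in(("scene","a",(305,232,355,270)),("top","b",(318,232,365,256))):
    m=red(v[k],box);p=np.argwhere(m>0)[:,::-1];r=cv2.minAreaRect(p.astype(np.float32))
    C[n]=r[0];d=v["d"+k][m>0];print(n,r,len(p),dep(n,r[0],np.median(d)),plane(n,r[0],.085))
print(tri(("scene",C["scene"]),("top",C["top"])))
h=cv2.cvtColor(v["b"],cv2.COLOR_RGB2HSV);m=cv2.inRange(h,(100,150,60),(120,255,255));m[:180]=0
cs=max(cv2.findContours(m,0,2)[0],key=cv2.contourArea);r=cv2.minAreaRect(cs);print(r)
for q in cv2.boxPoints(r):print(plane("top",q,.12))
print("lid z",dep("top",r[0],v["db"][int(r[0][1]),int(r[0][0])]))
for n,uv in(("hose",(233,165)),("hose",(262,113)),("hose",(320,72)),("hose",(400,24)),("hose",(425,5))):
    print(n,dep("top",uv,v["db"][uv[1],uv[0]]))
for n,uv,z in(("beaker",(404,172),.088),("timer",(448,230),.069),("dropper",(456,288),.113),("brown",(342,90),.15)):
    print(n,plane("top",uv,z),dep("top",uv,v["db"][uv[1],uv[0]]))
E
```

```text
scene ((331.5367126464844, 249.71102905273438), (9.888368606567383, 35.48976135253906), 61.69924545288086) 293 [ 0.5382 -0.0458  0.0895] [ 0.5418 -0.0491  0.085 ]
top ((340.5, 243.5), (9.0, 33.0), 90.0) 260 [ 0.541  -0.0495  0.0903] [ 0.5415 -0.0496  0.085 ]
(array([ 0.5417, -0.0494,  0.0848]), np.float64(0.0005001967567969786))
((246.60916137695312, 267.8972473144531), (101.65030670166016, 130.66729736328125), 1.7357045412063599)
[0.3569 0.2405 0.12  ]
[0.621  0.2442 0.12  ]
[0.6172 0.0355 0.12  ]
[0.3549 0.0377 0.12  ]
lid z [0.4854 0.1383 0.1247]
hose [0.7134 0.1869 0.0579]
hose [0.7858 0.1085 0.1823]
hose [ 0.8497 -0.0051  0.2276]
hose [ 0.9178 -0.1485  0.2769]
hose [ 0.9418 -0.1896  0.2971]
beaker [ 0.6942 -0.1809  0.088 ] [ 0.7149 -0.1921  0.005 ]
timer [ 0.5751 -0.2756  0.069 ] [ 0.5747 -0.2749  0.072 ]
dropper [ 0.4527 -0.2806  0.113 ] [ 0.4529 -0.2829  0.1031]
brown [ 0.8469 -0.0478  0.15  ] [ 0.849  -0.0478  0.1451]
```

The grip triangulates to (0.542, -0.049, 0.085). Its height matches the 85 mm expected, and its position agrees with the chest centre at (0.487, 0.139) with yaw near 0. The path across at z 0.23 clears the lid at 0.125.

Call:
{"name": "carry_out", "arguments": {
  "motion": [
    [[-0.0355,-0.0355,0,0,0,0,-1],[-0.0355,-0.0355,0,0,0,0,-1],[-0.0355,-0.0355,0,0,0,0,-1],[-0.0355,-0.0355,0,0,0,0,-1],[-0.0355,-0.0355,0,0,0,0,-1]]
  ]
}}

```text
time_s: 0.72
eef_pos: [0.2884, 0.3841, 0.2309]
tool_rot: [-0.413, -3.114, 0.001]
ft_force: [0.1, 0.6, 0.1]
gripper_width: 0.0854
grip_force: 0.0
```

Call:
{"name": "carry_out", "arguments": {
  "motion": [
    [[-0.0355,-0.0355,0,0,0,0,-1],[-0.0355,-0.0355,0,0,0,0,-1],[-0.0355,-0.0355,0,0,0,0,-1],[-0.0355,-0.0355,0,0,0,0,-1],[-0.0355,-0.0355,0,0,0,0,-1]]
  ]
}}

```text
time_s: 1.35
eef_pos: [0.4135, 0.1665, 0.2311]
tool_rot: [-0.413, -3.114, -0.0]
ft_force: [0.3, -0.1, -0.4]
gripper_width: 0.0852
grip_force: 0.0
```

Call:
{"name": "carry_out", "arguments": {
  "motion": [
    [[-0.0355,-0.0355,0,0,0,0,-1],[-0.0355,-0.0355,0,0,0,0,-1],[-0.0355,-0.0355,0,0,0,0,-1],[-0.0355,-0.0355,0,0,0,0,-1],[-0.0355,-0.0355,0,0,0,0,-1]]
  ]
}}

```text
time_s: 1.98
eef_pos: [0.5386, -0.0511, 0.2309]
tool_rot: [-0.413, -3.114, -0.0]
ft_force: [-0.0, 1.6, 0.7]
gripper_width: 0.0855
grip_force: 0.0
```

Call:
{"name": "carry_out", "arguments": {
  "motion": [
    [[0,0,0,0,0,0.16,-1],[0,0,0,0,0,0.16,-1],[0,0,0,0,0,0.16,-1],[0,0,0,0,0,0.16,-1],[0,0,0,0,0,0.16,-1]]
  ]
}}

```text
time_s: 2.6
eef_pos: [0.5378, -0.0495, 0.2307]
tool_rot: [-1.6, -2.702, 0.001]
ft_force: [0.9, -0.2, 0.1]
gripper_width: 0.0853
grip_force: 0.0
```

Call:
{"name": "carry_out", "arguments": {
  "motion": [
    [[0,0,0,0,0,0.16,-1],[0,0,0,0,0,0.16,-1],[0,0,0,0,0,0.16,-1],[0,0,0,0,0,0,-1],[0,0,0,0,0,0,-1]]
  ]
}}

```text
time_s: 3.22
eef_pos: [0.538, -0.0495, 0.2311]
tool_rot: [-2.188, -2.254, 0.0]
ft_force: [-0.0, 0.4, -0.0]
gripper_width: 0.0853
grip_force: 0.0
```

```bash
cat >> h.py <<'E'
def wray(uv,o):
    from scipy.spatial.transform import Rotation as Ro
    c=calibration("wrist");K=np.array(c["camera_matrix"]);H=np.array(c["hand_eye"])
    x=np.array([(uv[0]-K[0,2])/K[0,0],(uv[1]-K[1,2])/K[1,1]]);th=np.hypot(*x)
    d=np.r_[x/th*np.sin(th),np.cos(th)];R=Ro.from_rotvec(o["tool_rot"]).as_matrix()
    return R@H[:3,3]+o["eef_pos"],R@H[:3,:3]@d
E
python3 - <<'E'
from h import *
from station import manip,capture
o=manip.get_obs();w,d=capture("wrist");cv2.imwrite("pics/w1.png",w[:,:,::-1])
m=red(w,(0,0,640,480))
for c in cv2.findContours(m,0,2)[0]:
    if cv2.contourArea(c)>150:
        r=cv2.minAreaRect(c);a,b=wray(r[0],o);print(r,a+b*(.085-a[2])/b[2])
        for q in cv2.boxPoints(r):
            a,b=wray(q,o);print("   ",a+b*(.085-a[2])/b[2])
E
```

```text
((405.9041748046875, 381.35321044921875), (68.82604217529297, 47.446041107177734), 74.21924591064453) [ 0.63014842 -0.2016248   0.085     ]
    [ 0.5938507  -0.16803408  0.085     ]
    [ 0.63631794 -0.15396281  0.085     ]
    [ 0.67281141 -0.24176025  0.085     ]
    [ 0.62413183 -0.25790029  0.085     ]
((118.98133850097656, 288.695068359375), (156.98097229003906, 32.014583587646484), 14.931418418884277) [ 0.35054729 -0.11024457  0.085     ]
    [ 0.24211742 -0.11318918  0.085     ]
    [ 0.26521724 -0.07739797  0.085     ]
    [ 0.43383587 -0.10959891  0.085     ]
    [ 0.42197658 -0.14241602  0.085     ]
((321.0995178222656, 228.42784118652344), (23.062475204467773, 85.16888427734375), 0.9391909241676331) [ 0.54060345 -0.0471996   0.085     ]
    [ 0.53150629 -0.0841802   0.085     ]
    [ 0.5310922  -0.01269867  0.085     ]
    [ 0.54912678 -0.01246352  0.085     ]
    [ 0.55079308 -0.08396305  0.085     ]
```

View pics/w1.png

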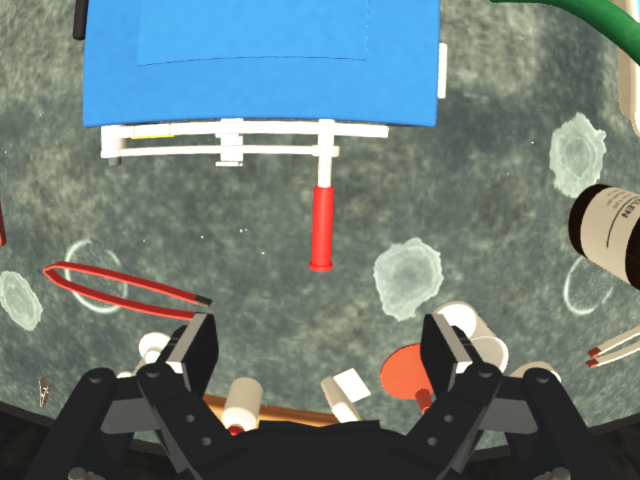

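The wrist view shows the red grip at (321,228), lying along the tool's x axis between the fingers. It works out to (0.541, -0.048), which agrees with the first measurement, so I'll descend and grip.

Call:
{"name": "carry_out", "arguments": {
  "motion": [
    [[0,0.003,0.03,0,0,0.03,-1],[0,0,0.04,0,0,0,-1],[0,0,0.04,0,0,0,-1],[0,0,0.035,0,0,0,-1],[0,0,0.02,0,0,0,-1]]
  ]
}}

```text
time_s: 3.9
eef_pos: [0.5398, -0.0492, 0.064]
tool_rot: [-2.221, -2.218, 0.003]
ft_force: [0.0, -0.3, 0.2]
gripper_width: 0.0857
grip_force: 0.0
```

Call:
{"name": "carry_out", "arguments": {
  "motion": [
    [[0,0,0,0,0,0,-1],[0,0,0,0,0,0,0],[0,0,0,0,0,0,1],[0,0,0,0,0,0,1],[0,0,0,0,0,0,1]]
  ],
  "squeeze": 50
}}

```text
time_s: 4.53
eef_pos: [0.5405, -0.0495, 0.0668]
tool_rot: [-2.224, -2.218, 0.002]
ft_force: [-1.0, -4.1, 13.1]
gripper_width: 0.0144
grip_force: 48.6
```

Call:
{"name": "carry_out", "arguments": {
  "motion": [
    [[0,0,0,0,0,0,1],[0,0,0,0,0,0,1],[0,0,0,0,0,0,1]]
  ]
}}

```text
time_s: 4.9
eef_pos: [0.5406, -0.0495, 0.067]
tool_rot: [-2.224, -2.217, 0.002]
ft_force: [-5.2, -0.5, 6.2]
gripper_width: 0.0143
grip_force: 48.6
```

The grip is held: 14 mm opening, 49 N. Next I swing it on a 180 mm arc.

Call:
{"name": "carry_out", "arguments": {
  "motion": [
    [[0,-0.0002,-0.009,0,0,0,1],[0,-0.0007,-0.009,0,0,0,1],[0,-0.0011,-0.0089,0,0,0,1],[0,-0.0016,-0.0089,0,0,0,1],[0,-0.002,-0.0088,0,0,0,1]]
  ]
}}

```text
time_s: 5.52
eef_pos: [0.5354, -0.0495, 0.1112]
tool_rot: [2.225, 2.218, -0.0]
ft_force: [-1.5, -1.7, -3.9]
gripper_width: 0.0142
grip_force: 49.7
```

Call:
{"name": "carry_out", "arguments": {
  "motion": [
    [[0,-0.0024,-0.0087,0,0,0,1],[0,-0.0029,-0.0085,0,0,0,1],[0,-0.0033,-0.0084,0,0,0,1],[0,-0.0037,-0.0082,0,0,0,1],[0,-0.0041,-0.008,0,0,0,1]]
  ]
}}

```text
time_s: 6.15
eef_pos: [0.52, -0.0495, 0.1542]
tool_rot: [2.223, 2.217, 0.003]
ft_force: [5.2, -1.5, -3.6]
gripper_width: 0.0142
grip_force: 48.7
```

Forces are small, so I carry on.

Call:
{"name": "carry_out", "arguments": {
  "motion": [
    [[0,-0.0045,-0.0078,0,0,0,1],[0,-0.0049,-0.0076,0,0,0,1],[0,-0.0053,-0.0073,0,0,0,1],[0,-0.0056,-0.007,0,0,0,1],[0,-0.006,-0.0067,0,0,0,1]]
  ]
}}

```text
time_s: 6.78
eef_pos: [0.495, -0.0494, 0.192]
tool_rot: [2.221, 2.215, 0.007]
ft_force: [7.3, -1.6, -1.7]
gripper_width: 0.0143
grip_force: 48.6
```

Call:
{"name": "carry_out", "arguments": {
  "motion": [
    [[0,-0.0063,-0.0064,0,0,0,1],[0,-0.0066,-0.0061,0,0,0,1],[0,-0.0069,-0.0058,0,0,0,1],[0,0,0,0,0,0,1]]
  ]
}}

```text
time_s: 7.28
eef_pos: [0.4758, -0.0493, 0.2116]
tool_rot: [2.22, 2.213, 0.009]
ft_force: [6.0, 1.0, 4.8]
gripper_width: 0.0145
grip_force: 49.5
```

```bash
python3 - <<'E'
from h import *
from station import manip,capture
o=manip.get_obs();print(o["eef_pos"],o["ft_force"])
a,d=capture("scene");w,_=capture("wrist")
cv2.imwrite("pics/s2.png",np.hstack([cv2.resize(a[100:400,120:480],(480,400)),cv2.resize(w[:300,60:300],(320,400))])[:,:,::-1])
E
```

```text
[ 0.47580003 -0.0493368   0.21164614] [6.01935188 0.95453341 4.81035703]
```

View pics/s2.png

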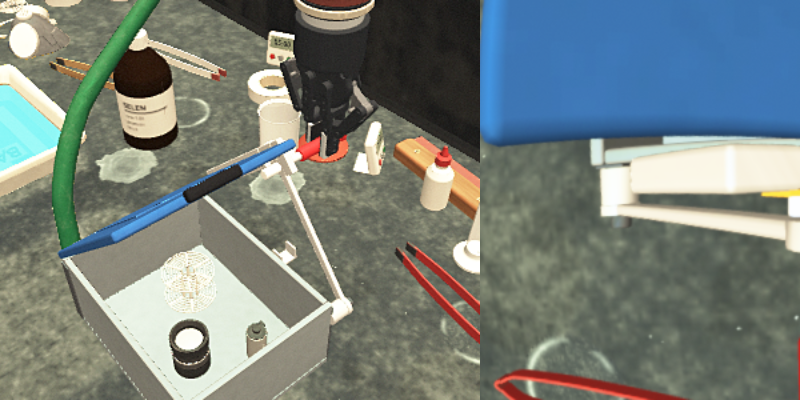

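Left half: the lid is well up, with the nose under its edge at about (285,165) and the grip at (310,152) still held. Right half: the yellow mark is near the rod at (780,193). θ is about 0.90, so the nose goes on into the slot.

Call:
{"name": "carry_out", "arguments": {
  "motion": [
    [[0,-0.0036,-0.0028,0,0,0,1],[0,-0.0036,-0.0026,0,0,0,1],[0,-0.0037,-0.0026,0,0,0,1],[0,-0.0018,-0.0012,0,0,0,1],[0,0,0,0,0,0,1]]
  ]
}}

```text
time_s: 8.0
eef_pos: [0.464, -0.0493, 0.2214]
tool_rot: [2.219, 2.212, 0.011]
ft_force: [7.2, 1.4, 7.4]
gripper_width: 0.0143
grip_force: 52.1
```

```bash
python3 - <<'E'
from h import *
from station import manip,capture
o=manip.get_obs();print(o["eef_pos"],o["ft_force"])
a,d=capture("scene");w,_=capture("wrist")
cv2.imwrite("pics/s3.png",np.hstack([cv2.resize(a[160:320,280:420],(350,400)),cv2.resize(w[:300,60:390],(440,400))])[:,:,::-1])
E
```

```text
[ 0.46395537 -0.04928876  0.22135084] [7.15058671 1.41482266 7.37077428]
```

View pics/s3.png

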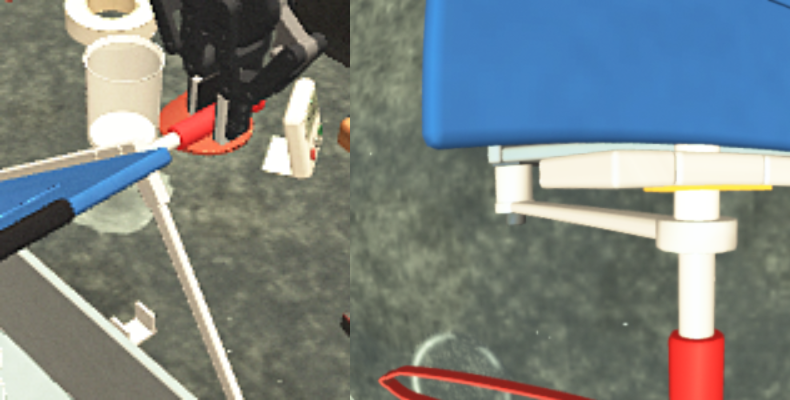

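The nose pin is under the yellow mark (pin x 695, mark 645–770). I'll check for the drop by fitting the lid's angle.

```bash
cat >> h.py <<'E'
def lid(n="scene"):
    from station import capture
    a,d=capture(n);h=cv2.cvtColor(a,cv2.COLOR_RGB2HSV);m=cv2.inRange(h,(104,170,80),(116,255,255))
    k,l,s,_=cv2.connectedComponentsWithStats(m);i=1+np.argmax(s[1:,4]);m=cv2.erode((l==i).astype(np.uint8),np.ones((9,9)))
    p=np.argwhere((m>0)&(d>0));P=np.array([dep(n,(u,v),d[v,u]) for v,u in p[::7]])
    for _ in range(4):
        c=np.median(P,0) if _==0 else P.mean(0);N=np.linalg.svd(P-c,full_matrices=False)[2][2];e=abs((P-c)@N);P=P[e<max(2*np.median(e),.002)]
    N*=np.sign(N[2]);return len(P),c,N,np.arctan2(-N[0],N[2])
E
python3 -c "
from h import *
print(lid());print(lid('top'))"
```

```text
return _methods._mean(a, axis=axis, dtype=dtype,
  ret = ret.dtype.type(ret / rcount)
Traceback (most recent call last):
  File "h.py", line 29, in lid
    c=np.median(P,0) if _==0 else P.mean(0);N=np.linalg.svd(P-c,full_matrices=False)[2][2];e=abs((P-c)@N);P=P[e<max(2*np.median(e),.002)]
                                              ~~~~~~~~~~~~~^^^^^^^^^^^^^^^^^^^^^^^^^
numpy.linalg.LinAlgError: 1-dimensional array given. Array must be at least two-dimensional
```

```bash
python3 -c "
from h import *
print(lid('top'))"
```

```text
(920, array([0.51092852, 0.14197286, 0.21047708]), array([ 6.30642496e-01, -6.73816248e-04,  7.76073185e-01]), np.float64(-0.6823809983233305))
```

The lid angle is 0.68 rad. The geometry gives about 0.66 seated and 0.735 if it were still riding on the strip, so the nose is in the slot. I'll release gently and withdraw upwards.

Call:
{"name": "carry_out", "arguments": {
  "motion": [
    [[0,0,0,0,0,0,0.6],[0,0,0,0,0,0,0.3],[0,0,0,0,0,0,0],[0,0,0,0,0,0,-0.3],[0,0,0,0,0,0,-0.3]]
  ],
  "squeeze": 20
}}

```text
time_s: 8.82
eef_pos: [0.46, -0.0492, 0.2163]
tool_rot: [-2.224, -2.217, 0.001]
ft_force: [-0.3, 0.7, 0.6]
gripper_width: 0.0557
grip_force: 0.0
```

```bash
python3 -c "
from h import *
print(lid('top'))
from station import manip,capture
print(manip.get_obs()['ft_force'])
w=capture('wrist')[0];cv2.imwrite('pics/w4.png',w[:,:,::-1])"
```

```text
(902, array([0.51187861, 0.14141672, 0.20986328]), array([ 0.63050902, -0.00129163,  0.77618085]), np.float64(-0.6822095093630205))
[-0.2538518   0.29666277 -0.43638629]
```

View pics/w4.png

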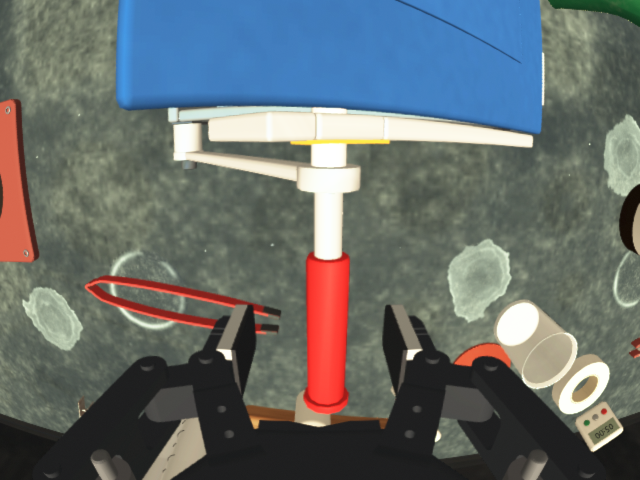

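The fingers stand clear on both sides of the grip (327,330), the nose is in the yellow-marked slot (330,140), and the lid is steady at 0.682 rad. Now I go up.

Call:
{"name": "carry_out", "arguments": {
  "motion": [
    [[0,0,-0.015,0,0,0,-0.3],[0,0,-0.025,0,0,0,-0.3],[0,0,-0.03,0,0,0,-0.3],[0,0,-0.03,0,0,0,-0.3],[0,0,0,0,0,0,-0.3]]
  ]
}}

```text
time_s: 9.55
eef_pos: [0.4619, -0.0496, 0.3205]
tool_rot: [2.221, 2.214, 0.005]
ft_force: [0.3, 0.8, -1.0]
gripper_width: 0.0557
grip_force: 0.0
```

Call:
{"name": "carry_out", "arguments": {
  "motion": [
    [[0,0,0,0,0,0,-0.3],[0,0,0,0,0,0,-0.3],[0,0,0,0,0,0,-0.3]]
  ]
}}

```text
time_s: 9.93
eef_pos: [0.4599, -0.0491, 0.3156]
tool_rot: [-2.224, -2.217, 0.001]
ft_force: [-0.2, 0.1, -0.5]
gripper_width: 0.0555
grip_force: 0.0
```

```bash
python3 -c "
from h import *
print(lid('top'))
from station import manip,capture
print(manip.get_obs()['ft_force'])
a=capture('scene')[0];cv2.imwrite('pics/s5.png',a[:,:,::-1])"
```

```text
(805, array([0.51457399, 0.15476098, 0.20776341]), array([0.63242548, 0.00318586, 0.77461465]), np.float64(-0.6846845555237246))
[-1.04437762  0.09164636 -0.46131555]
```

View pics/s5.png

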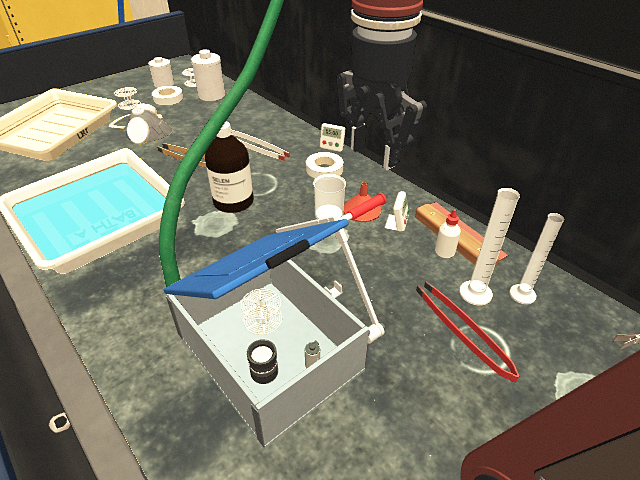

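The lid stands propped by the rod, with the grip at (368,206). The gripper is clear above it, and the beaker, timer and dropper are where they started.

```bash
python3 -c "
from station import manip
print(manip.sign_off())"
```

```text
the job is handed in; nothing more can be done
None
```

The job is handed in: the prop rod alone holds the lid open at about 0.68 rad with its nose in the slot, the gripper is clear, and the beaker, timer and dropper bottle look unmoved; the hand-in gave no verdict.

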